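# Cap a sample jar and vent it a quarter turn

## Task

The sample jar clamped on the sliding carriage has its grey screw cap only started on the thread. First slide the carriage along its rail all the way against the tall end stop; then screw the cap down (clockwise from above) until it bottoms out, and back it off a quarter turn so that the jar can breathe. Finish while still gripping the cap at that quarter turn, with the carriage still against the stop, and leave the cups and the bottle around it where they stand.

Things in the scene. Friction and masses are not known exactly. Their poses are not given: they have to be found in the camera images.
- slide_base: The fixed aluminium rail with two steel runners, 340 mm long, 70 mm wide, bolted to the table. Its x axis runs along the rail towards the tall end stop (a dark steel block 20 mm thick, 70 mm wide, top 52 mm above the table); the other end has only a thin low plate (top at 30 mm). Its origin lies on the table under the rail's centre line; the rail reaches from 187 mm behind the origin to 153 mm ahead of it. z is up.
- carriage (a joint): Slide of the carriage along the rail's x axis, in m: 0 at the thin tail plate, 0.14 when it is hard against the end stop. About 4 N of friction; it stays where it is left. The carriage is an aluminium plate 155 x 80 mm, its top 34 mm above the table, and carries the clamped amber jar (60 mm diameter, shoulder at 67 to 73 mm, then a neck of 42 to 45 mm diameter) and the push post.
- handle (a point): Point to grip on the carriage's upright steel push post: on the post's axis, 66 mm above the table. The post is 16 mm in diameter, its top 82 mm above the table, with a foot 26 mm in diameter up to 40 mm. It stands on the rail's centre line, 90 mm behind the jar's axis (on the side away from the end stop).
- cap: The round ribbed grey screw cap on the jar, 50 mm in diameter (52 mm over the ribs), 32 mm high, with a flat top. Origin on its axis at half height, which is 103 mm above the table when the cap is bottomed out; z is up and is the thread's axis. Its x axis points along the low moulded rib on its top (3 mm high, from the centre to the rim) and turns with the cap. It cannot be lifted off; it moves with the carriage.
- cap_turn (a joint): Angle of the cap on its thread, in rad: 0 when bottomed out (a hard stop), growing as it is unscrewed (anticlockwise from above). A quarter turn back from the bottom is 1.57. Right-hand thread, 4 mm of rise per turn, about 0.08 N m of friction; the cap stays where it is left. It starts 1.9 to 3.3 rad from the bottom; its upper end stop is at 4.7.
- clear_cup: Clear plastic cup, 68 mm across the rim, 90 mm high, standing near the rail; origin at the centre of its underside. Not to be disturbed.
- white_cup: White plastic cup, 62 mm across the rim, 70 mm high, standing near the rail; origin at the centre of its underside. Not to be disturbed.
- reagent_bottle: White plastic bottle with a blue cap, 52 mm in diameter, 105 mm high, standing near the rail; origin at the centre of its underside. Not to be disturbed.

How it is judged (in metres and radians):
On the way, in this order (a step that is already met when the one before it is completed fails the run):
1. the carriage is against the end stop (value of joint carriage above 0.135 m), for 0.2 s.
2. the cap is bottomed out, with the carriage against the stop (value of joint cap_turn below 0.08 rad and value of joint carriage above 0.132 m), for 0.2 s.
At the end, for the whole second after the job is handed in: The cap stands a quarter turn (1.57 rad, within 0.22) back from the bottom and still; the fingers grip it with more than 2 N, the grasp point within 30 mm of its centre; the carriage is within 8 mm of the end stop (value of joint cap_turn between 1.3508 and 1.7908 rad and value of joint carriage above 0.132 m and contact force between the fingers and cap above 2 N and distance between the grasp point and cap below 0.03 m and velocity of joint cap_turn between -0.05 and 0.05 rad/s); the arm keeps its last pose, push and grip.
It fails at once if a cup or the bottle is pushed more than 30 mm or tipped over (distance of any of clear_cup, white_cup, reagent_bottle from where it was at the start of the episode above 0.03 m or angle between any of clear_cup, white_cup, reagent_bottle's own z axis and vertical above 0.4 rad).
It also fails if it takes over 64 s, if anything falls off the work surface, if the arm or the gripper's body presses on something with over 40 N, if the wrist force passes 120 N, or if a joint passes its speed limit or range.

## Robot

A 6-joint arm with a two-finger parallel gripper is mounted at the origin on the work surface. World frame = base frame: x ahead of the robot, y to its left, z up, the work surface at z = 0. Lengths are in mm, angles in rad, forces in N, time in s.
With the tool pointing down it reaches from about 300 to 875 mm from the base axis. Payload 6.4 kg.
Tool frame: the origin (TCP) lies at the very end of the fingers, on their centre line; the grasp point (between the pads) lies 19 mm behind it; y points along the fingers, x is the direction in which the jaws open and shut, and the axes are right-handed (so a half turn about y gives the same grasp; the last joint's range is limited). The gripper opens to 88 mm and grips with 3 to 60 N. Pads are 18 mm wide; open, the fingers measure 123 mm over their backs; the gripper's body (75 mm by 187 mm) begins 45 mm behind the grasp point.
Start: joints at [0.956, 0.181, 1.607, -0, 1.354, -0.206], TCP at [228.558, 527.639, 238.714] pointing down, gripper open.
Joint ranges: [-2.99, 2.99], [-0.89, 2.07], [0.3, 2.58], [-1.14, 4.28], [0, 2.63], [-3.12, 3.12]. Speed limits (rad/s): [2.57, 2.57, 3.01, 3.14, 3.14, 3.14].

## Interface

Orientations are given as a rotation vector (axis times angle).
In Python, from cell import r gives the robot as it stands.
- The arm moves only by the tool send_rows, never from a script. Its argument "motion" is a list of rows, each an object with "delta_pos": the shift along the tool's x, y, z in mm, a list of three; "turn": the turn, a rotation vector about the tool's x, y, z in rad, a list of three. In form: [{"delta_pos": [tx, ty, tz], "turn": [ax, ay, az]}, ...]. A call has 1 to 20 rows; each row is the pose to reach, as a shift and turn from the pose measured when the call began, along the tool's axes at that moment; what a row does not reach only later rows make up. A row lasts 1/8 s, in which the tool goes at most 62.5 mm and 10.7 degrees, less where a joint would pass 70% of its speed; a pose out of reach is approached as far as the arm can. A call with a gripper value outside its range is refused whole. "claw" is the closure, from 0 (fully open) to 1 (shut), set as the call begins (left out, the last holds). The fingers move at their own pace and stop on an object; "grip_force" is the grip in N (left out, the last holds). Time passes only in rows, so rows that repeat a pose let the fingers close. It gives the time, the measured TCP pose, the force and the opening at its end, in the units of the state.
- r.state(): the state, without advancing time (a new reading comes with each control period).
- r.grab_frame(name): name is "scene" or "top" or "wrist"; returns a dict with "color" (420x560x3 uint8, red, green, blue), "vfov" (degrees; the focal length in pixels is half the picture's height over the tangent of half this angle, whatever the lens; pixels are square), "cx", "cy" (the principal point, pixels), "k1" (the pictures are not rectified: a ray, as slopes to the right and down, at radius r is drawn at 1 + k1 r^2 times it, then the intrinsics apply), "world_to_cam" (4x4, takes a point from world to camera coordinates). Camera axes: x right, y down, z forward; pixel columns grow to the right and rows downward; lengths in mm; the calibration is good to about 2 mm. A picture is of the moment at which its call begins. There is no depth.
- r.close_job(): hands the job in, once; it reports no verdict.
The state is a dict: "clock": time; "joints": joint angles; "qvel": joint speeds; "effort": joint torques, N m; "tcp_pos": TCP position; "ee_rot": TCP orientation; "ft_force": force on the tool from outside, world axes, zero at the start; "torque": the same for the moment, N m; "gripper_width": finger opening in mm.
Only numpy, scipy, OpenCV 4.12 (cv2) and the standard library are available. Lean on these libraries where they do the work, as an engineer would, in place of code of your own. Each camera call takes 0.05 s, during which the arm holds its last target. There are 200 camera calls.

## Working session

There is one attempt and no reset: what is moved stays moved. The work goes in short steps, Python scripts to look and compute and a tool call to move; the robot and the scene stay as the last step left them, time stands still between calls to the robot, and variables do not carry over. Pictures are saved under pics/ and viewed, about 8 in all and at most 12, crops included, and the job is handed in when it is done.

Besides the shell and the picture viewer there is one more tool, called as name(argument=value, ...) on one line, values as JSON. send_rows: Moves the arm, as the interface text tells. Its arguments: {"type":"object","properties":{"motion":{"type":"array","items":{"type":"object","properties":{"delta_pos":{"type":"array","items":{"type":"number"}},"turn":{"type":"array","items":{"type":"number"}}}}},"claw":{"type":"number"},"grip_force":{"type":"number"}},"required":["motion"]}

```bash
mkdir -p pics; cat > h.py <<'E'
import numpy as np, cv2
from cell import r
from scipy.spatial.transform import Rotation as R
def snap(n,f):
    d=r.grab_frame(n); cv2.imwrite('pics/'+f,d['color'][...,::-1]); 
    np.savez('pics/'+f+'.npz',**{k:np.array(v) for k,v in d.items()}); return d
def ray(d,u,v):
    f=d['color'].shape[0]/2/np.tan(np.radians(float(d['vfov']))/2)
    a=np.array([(u-d['cx'])/f,(v-d['cy'])/f]); s=a.copy()
    for _ in range(30): s=a/(1+d['k1']*(s@s))
    M=d['world_to_cam']; return -M[:3,:3].T@M[:3,3], M[:3,:3].T@np.array([*s,1])
def at(d,u,v,z):
    o,w=ray(d,u,v); return o+w*(z-o[2])/w[2]
def proj(d,p):
    f=d['color'].shape[0]/2/np.tan(np.radians(float(d['vfov']))/2)
    c=d['world_to_cam']@np.array([*p,1]); s=c[:2]/c[2]; s=s*(1+d['k1']*(s@s)); return s*f+[d['cx'],d['cy']]
def totool(p):
    s=r.state(); return R.from_rotvec(s['ee_rot']).inv().apply(np.array(p)-s['tcp_pos'])
E
python3 - <<'E'
from h import *
a=snap('top','top1.png'); b=snap('scene','sc1.png')
cv2.imwrite('pics/both1.png',cv2.resize(np.hstack([a['color'],b['color']])[...,::-1],(800,300)))
s=r.state(); print(s); print(R.from_rotvec(s['ee_rot']).as_matrix().round(3)); print(a['vfov'],a['k1'],a['world_to_cam'].round(2))
E
```

```text
{'clock': 0.1, 'joints': array([ 9.55707960e-01,  1.81437591e-01,  1.60787432e+00,  2.48851994e-06,
        1.35382738e+00, -2.06292178e-01]), 'qvel': array([-0.00015744,  0.00053769, -0.00162982, -0.00071621,  0.00101986,
        0.00026798]), 'effort': array([ 8.00215930e-04, -4.34821808e+01, -3.42697763e+01,  7.04695447e-02,
        3.41136509e-02, -6.89911258e-05]), 'tcp_pos': array([228.26498216, 527.23346791, 237.93292262]), 'ee_rot': array([-1.37588189, -0.90191234,  0.90428207]), 'ft_force': array([ 0.44140227, -0.53895441, -0.09570792]), 'torque': array([ 0.00558306, -0.00244766,  0.02760331]), 'gripper_width': 88.14925498710105}
[[ 0.398 -0.001 -0.918]
 [ 0.918 -0.001  0.398]
 [-0.002 -1.     0.   ]]
54.60080852613826 -0.10484437799082598 [[-0.0000e+00 -1.0000e+00 -3.0000e-02  7.6460e+01]
 [-9.9000e-01  1.0000e-02 -1.2000e-01  5.8833e+02]
 [ 1.2000e-01  3.0000e-02 -9.9000e-01  8.6735e+02]
 [ 0.0000e+00  0.0000e+00  0.0000e+00  1.0000e+00]]
```

View pics/top1.png

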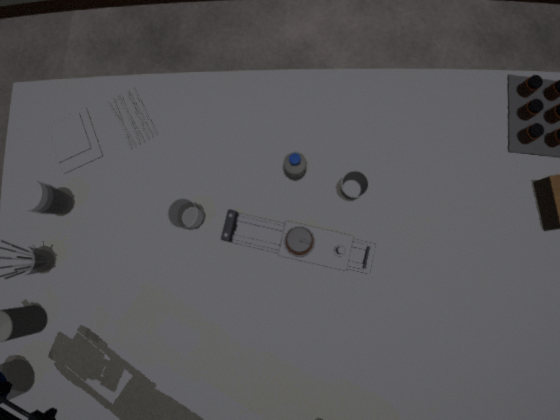

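View pics/sc1.png

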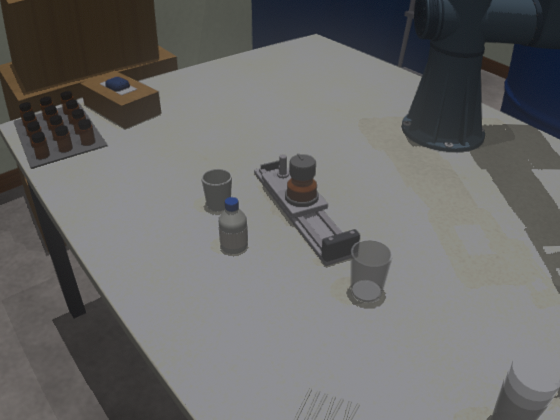

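The top view shows the rail with the end stop at about (230,226), the cap at (299,240), and the post at (340,249). The clear cup is at (188,214), the bottle at (295,165) and the white cup at (353,186). The scene view agrees. Next I'll measure from an enlarged crop.

```bash
python3 - <<'E'
from h import *
d=np.load('pics/top1.png.npz')
for n,u,v,z in [('cap',299,239,121),('post',340,247,82),('stopL',229,226,52),('bottle',295,158,105),('wcup',353,184,70),('ccup',186,213,90),('tail',369,257,30)]:
    print(n,at(d,u,v,z).round(1))
c=d['color'][140:290,160:390]; c=cv2.resize(c,(800,522),interpolation=cv2.INTER_CUBIC)[...,::-1]
c=cv2.convertScaleAbs(c,alpha=1.6)
cv2.imwrite('pics/crop1.png',c)
E
```

```text
cap [523.5  44.3 121. ]
post [508.4 -41.1  82. ]
stopL [556.8 197.7  52. ]
bottle [693.9  51.3 105. ]
wcup [644.2 -73.1  70. ]
ccup [581.6 283.8  90. ]
tail [ 487.7 -110.    30. ]
```

View pics/crop1.png

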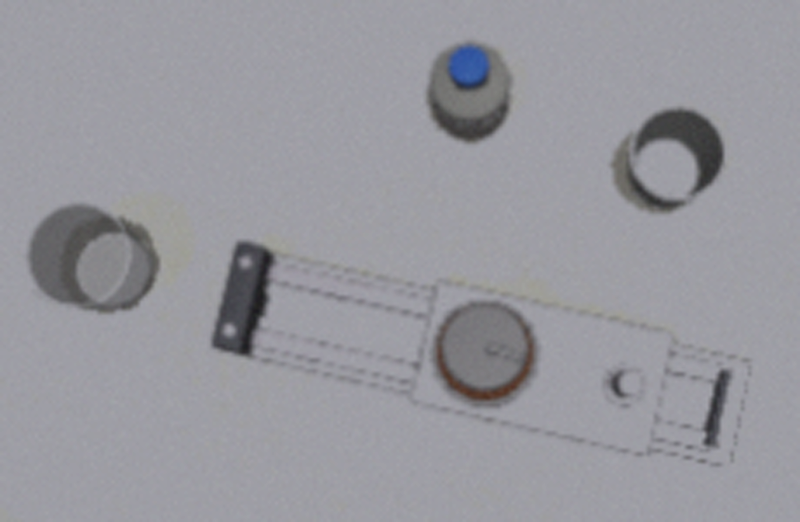

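The crop shows the cap top centred at about (486,346), with its rib pointing right towards the tail. The post top is at (626,382), the stop top centre at (241,298) and the tail plate at (718,407). The cups and bottle are clear of the rail.

```bash
python3 - <<'E'
from h import *
d=np.load('pics/top1.png.npz')
P={}
for n,u,v,z in [('cap',486,346,120.5),('post',628,381,82),('stop',241,298,52),('tail',718,407,30),('ffarL',436,281,34),('fnearL',413,402,34),('rfar',673,331,34),('rnear',651,453,34)]:
    P[n]=at(d,160+(u+.5)/3.478-.5,140+(v+.5)/3.478-.5,z); print(n,P[n].round(1))
for a,b in [('post','cap'),('tail','stop'),('rfar','ffarL'),('rnear','fnearL'),('fnearL','ffarL')]:
    w=P[b]-P[a]; print(a,b,np.hypot(*w[:2]).round(1),np.degrees(np.arctan2(w[1],w[0])).round(2))
print(totool([*P['post'][:2],170]).round(1))
E
```

```text
cap [523.3  43.6 120.5]
post [503.8 -41.5  82. ]
stop [558.3 197.8  52. ]
tail [ 488.5 -103.6   30. ]
ffarL [570.   75.3  34. ]
fnearL [492.9  90.2  34. ]
rfar [536.8 -75.4  34. ]
rnear [459.9 -59.9  34. ]
post cap 87.2 77.12
tail stop 309.4 76.96
rfar ffarL 154.3 77.59
rnear fnearL 153.7 77.6
fnearL ffarL 78.5 -10.94
[-412.2   68.4 -479. ]
```

send_rows(claw=0, grip_force=30, motion=[{"delta_pos": [-412,58,-479],"turn": [0,1.384,0]},{"delta_pos": [-412,58,-479],"turn": [0,1.384,0]},{"delta_pos": [-412,58,-479],"turn": [0,1.384,0]},{"delta_pos": [-412,58,-479],"turn": [0,1.384,0]},{"delta_pos": [-412,58,-479],"turn": [0,1.384,0]},{"delta_pos": [-412,58,-479],"turn": [0,1.384,0]},{"delta_pos": [-412,58,-479],"turn": [0,1.384,0]},{"delta_pos": [-412,58,-479],"turn": [0,1.384,0]},{"delta_pos": [-412,58,-479],"turn": [0,1.384,0]},{"delta_pos": [-412,58,-479],"turn": [0,1.384,0]},{"delta_pos": [-412,58,-479],"turn": [0,1.384,0]},{"delta_pos": [-412,58,-479],"turn": [0,1.384,0]},{"delta_pos": [-412,58,-479],"turn": [0,1.384,0]},{"delta_pos": [-412,58,-479],"turn": [0,1.384,0]},{"delta_pos": [-412,58,-479],"turn": [0,1.384,0]},{"delta_pos": [-412,58,-479],"turn": [0,1.384,0]}])

```text
clock: 2.1
tcp_pos: [503.9, -40.8, 180.6]
ee_rot: [-1.565, 0.174, -0.173]
ft_force: [-0.7, -1.0, 0.1]
gripper_width: 87.9
```

```bash
python3 - <<'E'
from h import *
d=snap('wrist','w1.png'); s=r.state(); print(s['joints'].round(3),s['tcp_pos'].round(1)); print(R.from_rotvec(s['ee_rot']).as_matrix().round(3))
print(proj(d,[503.5,-43,82]),proj(d,[523.3,43.6,120]))
E
```

```text
[-0.315  0.088  1.835 -0.002  1.218 -0.093] [504.  -40.9 180.6]
[[ 0.976 -0.001  0.22 ]
 [-0.22  -0.001  0.976]
 [-0.    -1.    -0.001]]
[280.62766047 212.66909103] [281.39660057  90.76315804]
```

View pics/w1.png

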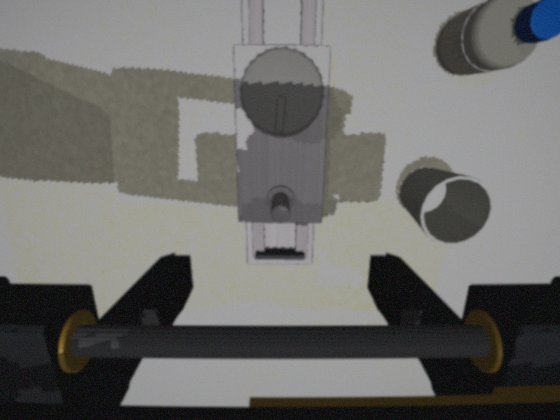

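The wrist view shows the post (280,205) and the cap (281,91). My estimate projects the cap at (281,91), so they agree. Lowering onto the post and closing the jaws.

send_rows(motion=[{"delta_pos": [0,40,-2],"turn": [0,0,0]},{"delta_pos": [0,80,-2],"turn": [0,0,0]},{"delta_pos": [0,110,-2],"turn": [0,0,0]},{"delta_pos": [0,131,-2],"turn": [0,0,0]},{"delta_pos": [0,131,-2],"turn": [0,0,0]},{"delta_pos": [0,131,-2],"turn": [0,0,0]}])

```text
clock: 2.9
tcp_pos: [504.1, -43.2, 50.4]
ee_rot: [-1.565, 0.173, -0.174]
ft_force: [-0.2, 0.5, 0.5]
gripper_width: 87.9
```

send_rows(claw=1, grip_force=30, motion=[{"delta_pos": [0,0,0],"turn": [0,0,0]},{"delta_pos": [0,0,0],"turn": [0,0,0]},{"delta_pos": [0,0,0],"turn": [0,0,0]},{"delta_pos": [0,0,0],"turn": [0,0,0]},{"delta_pos": [0,0,0],"turn": [0,0,0]},{"delta_pos": [0,0,0],"turn": [0,0,0]},{"delta_pos": [0,0,0],"turn": [0,0,0]},{"delta_pos": [0,0,0],"turn": [0,0,0]}])

```text
clock: 3.9
tcp_pos: [503.6, -43.1, 50.3]
ee_rot: [-1.565, 0.174, -0.173]
ft_force: [-1.9, 0.2, 2.0]
gripper_width: 15.1
```

send_rows(motion=[{"delta_pos": [0,0,10]},{"delta_pos": [0,0,25]},{"delta_pos": [0,0,40]},{"delta_pos": [0,0,55]},{"delta_pos": [0,0,70]},{"delta_pos": [0,0,82]},{"delta_pos": [0,0,90]},{"delta_pos": [0,0,95]},{"delta_pos": [0,0,97]},{"delta_pos": [0,0,97]}])

```text
validation failed for argument at $.mo...
```

send_rows(motion=[{"delta_pos": [0,0,3]},{"delta_pos": [0,0,6]},{"delta_pos": [0,0,9]},{"delta_pos": [0,0,9]}])

```text
validation failed for argument at $.mo...
```

send_rows(motion=[{"delta_pos": [0,0,10],"turn": [0,0,0]},{"delta_pos": [0,0,25],"turn": [0,0,0]},{"delta_pos": [0,0,40],"turn": [0,0,0]},{"delta_pos": [0,0,55],"turn": [0,0,0]},{"delta_pos": [0,0,70],"turn": [0,0,0]},{"delta_pos": [0,0,82],"turn": [0,0,0]},{"delta_pos": [0,0,90],"turn": [0,0,0]},{"delta_pos": [0,0,95],"turn": [0,0,0]},{"delta_pos": [0,0,97],"turn": [0,0,0]},{"delta_pos": [0,0,97],"turn": [0,0,0]}])

```text
clock: 5.15
tcp_pos: [525.8, 51.7, 50.3]
ee_rot: [-1.565, 0.173, -0.175]
ft_force: [4.9, -1.3, -2.9]
gripper_width: 14.8
```

send_rows(motion=[{"delta_pos": [0,0,3],"turn": [0,0,0]},{"delta_pos": [0,0,6],"turn": [0,0,0]},{"delta_pos": [0,0,9],"turn": [0,0,0]},{"delta_pos": [0,0,9],"turn": [0,0,0]}])

```text
clock: 5.65
tcp_pos: [528.0, 60.8, 50.3]
ee_rot: [-1.565, 0.172, -0.175]
ft_force: [2.1, -2.6, -2.1]
gripper_width: 15.0
```

Moved 107 mm with no stop contact yet, so I'll continue in small steps.

send_rows(motion=[{"delta_pos": [0,0,2],"turn": [0,0,0]},{"delta_pos": [0,0,4],"turn": [0,0,0]},{"delta_pos": [0,0,4],"turn": [0,0,0]}])

```text
clock: 6.02
tcp_pos: [528.0, 61.0, 50.3]
ee_rot: [-1.571, 0.173, -0.173]
ft_force: [-3.8, -21.9, 2.8]
gripper_width: 14.9
```

send_rows(motion=[{"delta_pos": [0,0,2],"turn": [0,0,0]},{"delta_pos": [0,0,4],"turn": [0,0,0]},{"delta_pos": [0,0,4],"turn": [0,0,0]}])

```text
clock: 6.4
tcp_pos: [528.0, 61.0, 50.3]
ee_rot: [-1.578, 0.174, -0.17]
ft_force: [-3.8, -24.3, 2.9]
gripper_width: 14.9
```

The carriage is against the stop: push force is 22–24 N and the TCP isn't moving. Releasing and rising.

send_rows(claw=0, motion=[{"delta_pos": [0,0,0],"turn": [0,0,0]},{"delta_pos": [0,0,0],"turn": [0,0,0]},{"delta_pos": [0,0,0],"turn": [0,0,0]},{"delta_pos": [0,0,0],"turn": [0,0,0]},{"delta_pos": [0,0,0],"turn": [0,0,0]},{"delta_pos": [0,0,0],"turn": [0,0,0]},{"delta_pos": [0,-40,0],"turn": [0,0,0]},{"delta_pos": [0,-80,0],"turn": [0,0,0]},{"delta_pos": [0,-120,0],"turn": [0,0,0]},{"delta_pos": [0,-140,0],"turn": [0,0,0]},{"delta_pos": [0,-140,0],"turn": [0,0,0]}])

```text
clock: 7.78
tcp_pos: [529.8, 62.9, 192.1]
ee_rot: [-1.578, 0.171, -0.174]
ft_force: [-0.3, -1.5, -0.6]
gripper_width: 88.3
```

```bash
python3 - <<'E'
from h import *
d=snap('wrist','w2.png'); t=snap('top','top2.png'); s=r.state(); print(s['joints'].round(3),s['tcp_pos'].round(1)); print(R.from_rotvec(s['ee_rot']).as_matrix().round(3))
c=(547.7,148.2,120.5); print(proj(d,c),proj(t,c),proj(d,(528,61,82)))
a=cv2.resize(d['color'],(480,360)); print(totool([*c[:2],88]))
k=cv2.resize(t['color'][140:290,160:360],(480,360)); cv2.imwrite('pics/w2b.png',cv2.resize(np.hstack([a,k])[...,::-1],(800,300)))
E
```

```text
[-0.096  0.14   1.759 -0.015  1.247  0.128] [528.1  63.  189.4]
[[ 0.976 -0.005  0.217]
 [-0.217 -0.014  0.976]
 [-0.002 -1.    -0.014]]
[278.70077721  88.80391122] [247.40616988 227.32584279] [278.50549063 206.54125261]
[  0.79578001 100.13829028  88.92594638]
```

View pics/w2.png

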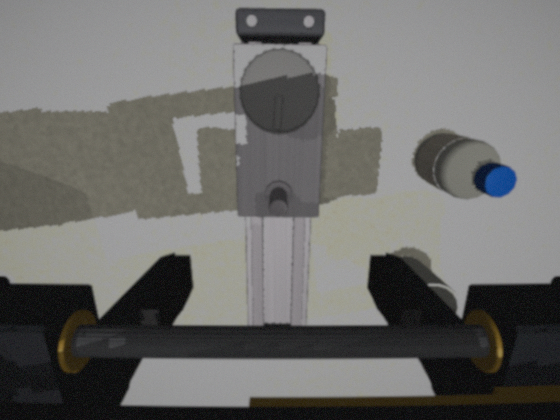

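The cap is at (280,90) and the prediction was (279,89). The carriage plate touches the stop at (280,42). Moving above the cap and pre-winding the wrist anticlockwise.

send_rows(motion=[{"delta_pos": [0.8,20,30],"turn": [0,-0.18,0]},{"delta_pos": [0.8,20,60],"turn": [0,-0.36,0]},{"delta_pos": [0.8,30,89],"turn": [0,-0.54,0]},{"delta_pos": [0.8,40,89],"turn": [0,-0.72,0]},{"delta_pos": [0.8,40,89],"turn": [0,-0.9,0]},{"delta_pos": [0.8,40,89],"turn": [0,-1.08,0]},{"delta_pos": [0.8,40,89],"turn": [0,-1.26,0]},{"delta_pos": [0.8,40,89],"turn": [0,-1.44,0]},{"delta_pos": [0.8,40,89],"turn": [0,-1.62,0]},{"delta_pos": [0.8,40,89],"turn": [0,-1.8,0]},{"delta_pos": [0.8,40,89],"turn": [0,-1.98,0]},{"delta_pos": [0.8,40,89],"turn": [0,-2.16,0]},{"delta_pos": [0.8,40,89],"turn": [0,-2.34,0]},{"delta_pos": [0.8,40,89],"turn": [0,-2.52,0]},{"delta_pos": [0.8,40,89],"turn": [0,-2.7,0]},{"delta_pos": [0.8,40,89],"turn": [0,-2.7,0]},{"delta_pos": [0.8,40,89],"turn": [0,-2.7,0]},{"delta_pos": [0.8,40,89],"turn": [0,-2.7,0]}])

```text
clock: 10.12
tcp_pos: [547.8, 149.1, 147.7]
ee_rot: [-0.632, -1.825, 1.854]
ft_force: [-0.3, -1.0, -0.9]
gripper_width: 88.1
```

```bash
python3 - <<'E'
from h import *
s=r.state(); print(s['joints'].round(3),s['tcp_pos'].round(1)); M=R.from_rotvec(s['ee_rot']);print(M.as_matrix().round(3))
print(totool([547.7,148.5,88]).round(1)); y=M.as_matrix()[:,1]; print('levelling turn',M.inv().apply(np.cross(y,[0,0,-1])).round(4))
E
```

```text
[ 0.064  0.268  1.697 -0.014  1.183 -2.409] [547.8 149.1 147.7]
[[-0.788 -0.006 -0.615]
 [ 0.615 -0.014 -0.788]
 [-0.004 -1.     0.014]]
[-0.  59.7 -0.3]
levelling turn [-0.0143 -0.     -0.0041]
```

send_rows(motion=[{"delta_pos": [0,20,0],"turn": [-0.014,0,-0.004]},{"delta_pos": [0,40,0],"turn": [-0.014,0,-0.004]},{"delta_pos": [0,55,0],"turn": [-0.014,0,-0.004]},{"delta_pos": [0,60,0],"turn": [-0.014,0,-0.004]},{"delta_pos": [0,60,0],"turn": [-0.014,0,-0.004]},{"delta_pos": [0,60,0],"turn": [-0.014,0,-0.004]}])

```text
clock: 10.88
tcp_pos: [548.1, 148.3, 88.5]
ee_rot: [-0.634, -1.84, 1.84]
ft_force: [-0.2, -0.5, -0.3]
gripper_width: 88.1
```

send_rows(claw=1, grip_force=25, motion=[{"delta_pos": [0,0,0],"turn": [0,0,0]},{"delta_pos": [0,0,0],"turn": [0,0,0]},{"delta_pos": [0,0,0],"turn": [0,0,0]},{"delta_pos": [0,0,0],"turn": [0,0,0]},{"delta_pos": [0,0,0],"turn": [0,0,0]},{"delta_pos": [0,0,0],"turn": [0,0,0]},{"delta_pos": [0,0,0],"turn": [0,0,0]},{"delta_pos": [0,0,0],"turn": [0,0,0]}])

```text
clock: 11.88
tcp_pos: [548.8, 147.8, 88.6]
ee_rot: [-0.636, -1.84, 1.84]
ft_force: [4.2, -3.1, -2.9]
gripper_width: 49.2
```

```bash
python3 - <<'E'
from h import *
s=r.state(); print(s['joints'].round(3),s['torque'].round(3))
E
```

```text
[ 5.500e-02  3.450e-01  1.736e+00 -1.000e-03  1.058e+00 -2.423e+00] [-0.379 -0.565 -0.028]
```

The cap is gripped at 49 mm. Screwing down 1.8 rad, which is less than the minimum distance to the bottom.

send_rows(motion=[{"delta_pos": [0,0.1,0],"turn": [0,0.15,0]},{"delta_pos": [0,0.2,0],"turn": [0,0.3,0]},{"delta_pos": [0,0.3,0],"turn": [0,0.45,0]},{"delta_pos": [0,0.4,0],"turn": [0,0.6,0]},{"delta_pos": [0,0.5,0],"turn": [0,0.75,0]},{"delta_pos": [0,0.6,0],"turn": [0,0.9,0]},{"delta_pos": [0,0.7,0],"turn": [0,1.05,0]},{"delta_pos": [0,0.8,0],"turn": [0,1.2,0]},{"delta_pos": [0,0.9,0],"turn": [0,1.35,0]},{"delta_pos": [0,1.0,0],"turn": [0,1.5,0]},{"delta_pos": [0,1.1,0],"turn": [0,1.65,0]},{"delta_pos": [0,1.2,0],"turn": [0,1.75,0]},{"delta_pos": [0,1.2,0],"turn": [0,1.75,0]}])

```text
clock: 13.5
tcp_pos: [548.9, 146.5, 87.4]
ee_rot: [-1.498, -0.57, 0.568]
ft_force: [1.4, -7.1, -0.1]
gripper_width: 49.5
```

```bash
cat > st.py <<'E'
from h import *
s=r.state(); M=R.from_rotvec(s['ee_rot']).as_matrix()
print(s['clock'],'j6',s['joints'][5].round(3),'yaw',np.arctan2(M[1,0],M[0,0]).round(3),'T',s['torque'].round(3),'F',s['ft_force'].round(1),s['tcp_pos'].round(1),'w',s['gripper_width'].round(1),'eff',s['effort'][5].round(3))
E
python3 st.py
```

```text
Traceback (most recent call last):
  File "st.py", line 3, in <module>
    print(s['clock'],'j6',s['joints'][5].round(3),'yaw',np.arctan2(M[1,0],M[0,0]).round(3),'T',s['torque'].round(3),'F',s['ft_force'].round(1),s['tcp_pos'].round(1),'w',s['gripper_width'].round(1),'eff',s['effort'][5].round(3))
                                                                                                                                                                         ^^^^^^^^^^^^^^^^^^^^^^^^
AttributeError: 'float' object has no attribute 'round'
```

```bash
sed -i "s/s\['gripper_width'\].round(1)/round(s['gripper_width'],1)/" st.py; python3 st.py
```

```text
13.5 j6 -0.672 yaw 0.727 T [-1.062 -0.208 -0.087] F [ 1.4 -7.1 -0.1] [548.9 146.5  87.4] w 49.5 eff 0.345
```

send_rows(motion=[{"delta_pos": [0,0.1,0],"turn": [0,0.1,0]},{"delta_pos": [0,0.1,0],"turn": [0,0.2,0]},{"delta_pos": [0,0.2,0],"turn": [0,0.3,0]},{"delta_pos": [0,0.2,0],"turn": [0,0.4,0]}])

```text
clock: 14.0
tcp_pos: [548.6, 146.2, 87.1]
ee_rot: [-1.559, -0.255, 0.254]
ft_force: [0.3, -2.7, -1.5]
gripper_width: 49.0
```

```bash
python3 st.py
```

```text
14.0 j6 -0.269 yaw 0.324 T [-0.498 -0.032  0.102] F [ 0.3 -2.7 -1.5] [548.6 146.2  87.1] w 49.0 eff -0.973
```

send_rows(motion=[{"delta_pos": [0,0.1,0],"turn": [0,0.1,0]},{"delta_pos": [0,0.1,0],"turn": [0,0.2,0]},{"delta_pos": [0,0.2,0],"turn": [0,0.3,0]}])

```text
clock: 14.38
tcp_pos: [548.3, 146.1, 86.9]
ee_rot: [-1.574, -0.017, 0.016]
ft_force: [0.0, -1.9, 0.0]
gripper_width: 49.2
```

```bash
python3 st.py
```

```text
14.375 j6 0.034 yaw 0.021 T [-0.358  0.013  0.154] F [ 0.  -1.9  0. ] [548.3 146.1  86.9] w 49.2 eff -0.974
```

send_rows(motion=[{"delta_pos": [0,0.1,0],"turn": [0,0.1,0]},{"delta_pos": [0,0.1,0],"turn": [0,0.2,0]},{"delta_pos": [0,0.1,0],"turn": [0,0.2,0]}])

```text
clock: 14.75
tcp_pos: [548.1, 146.1, 86.8]
ee_rot: [-1.57, 0.14, -0.14]
ft_force: [0.8, -1.9, -0.5]
gripper_width: 49.6
```

```bash
python3 st.py
```

```text
14.75 j6 0.234 yaw -0.178 T [-0.298  0.006 -0.116] F [ 0.8 -1.9 -0.5] [548.1 146.1  86.8] w 49.6 eff 0.471
```

send_rows(motion=[{"delta_pos": [0,0.1,0],"turn": [0,0.1,0]},{"delta_pos": [0,0.1,0],"turn": [0,0.2,0]},{"delta_pos": [0,0.1,0],"turn": [0,0.2,0]}])

```text
clock: 15.12
tcp_pos: [547.9, 146.1, 86.7]
ee_rot: [-1.554, 0.295, -0.295]
ft_force: [0.9, -1.6, -0.1]
gripper_width: 49.4
```

```bash
python3 st.py
```

```text
15.125 j6 0.431 yaw -0.376 T [-0.183  0.024 -0.081] F [ 0.9 -1.6 -0.1] [547.9 146.1  86.7] w 49.4 eff 0.456
```

send_rows(motion=[{"delta_pos": [0,0.1,0],"turn": [0,0.1,0]},{"delta_pos": [0,0.1,0],"turn": [0,0.2,0]},{"delta_pos": [0,0.1,0],"turn": [0,0.2,0]}])

```text
clock: 15.5
tcp_pos: [547.8, 146.2, 86.6]
ee_rot: [-1.527, 0.448, -0.449]
ft_force: [0.2, -1.8, -0.1]
gripper_width: 49.4
```

```bash
python3 st.py
```

```text
15.5 j6 0.628 yaw -0.572 T [-0.163  0.099 -0.099] F [ 0.2 -1.8 -0.1] [547.8 146.2  86.6] w 49.4 eff 0.448
```

send_rows(motion=[{"delta_pos": [0,0.1,0],"turn": [0,0.1,0]},{"delta_pos": [0,0.1,0],"turn": [0,0.2,0]},{"delta_pos": [0,0.1,0],"turn": [0,0.2,0]}])

```text
clock: 15.88
tcp_pos: [547.8, 146.5, 86.7]
ee_rot: [-1.489, 0.599, -0.601]
ft_force: [0.3, -0.1, 0.3]
gripper_width: 49.2
```

```bash
python3 - <<'E'
import st
from h import *
d=snap('wrist','w3.png'); t=snap('top','top3.png')
k=cv2.resize(t['color'][140:290,160:360],(560,420),interpolation=cv2.INTER_CUBIC)
cv2.imwrite('pics/w3b.png',cv2.convertScaleAbs(cv2.resize(np.hstack([d['color'],k]),(800,300))[...,::-1],alpha=1.5))
E
```

```text
15.875 j6 0.823 yaw -0.767 T [0.043 0.103 0.561] F [ 0.3 -0.1  0.3] [547.8 146.5  86.7] w 49.2 eff 1.083
```

View pics/w3b.png

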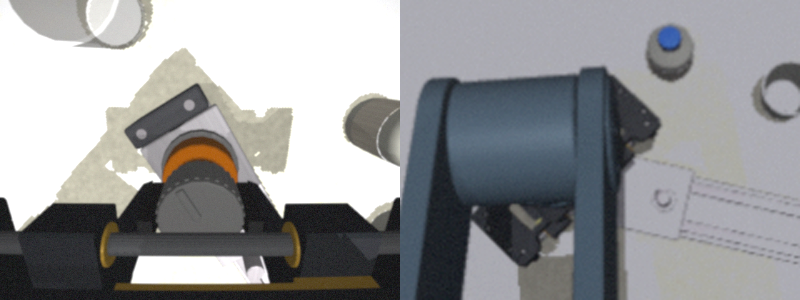

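The wrist view shows the cap in the jaws with its rib at about (188,205), and the carriage still against the stop. The yaw torque jumped to 0.56 N m, which suggests the bottom. Pressing a little more to confirm, and measuring the rib to detect slip.

send_rows(grip_force=35, motion=[{"delta_pos": [0,0,0],"turn": [0,0.06,0]},{"delta_pos": [0,0,0],"turn": [0,0.12,0]},{"delta_pos": [0,0,0],"turn": [0,0.12,0]},{"delta_pos": [0,0,0],"turn": [0,0.12,0]}])

```text
clock: 16.48
tcp_pos: [547.9, 146.6, 86.8]
ee_rot: [-1.461, 0.691, -0.692]
ft_force: [-0.4, 0.5, 0.3]
gripper_width: 49.0
```

```bash
python3 - <<'E'
import st
from h import *
a=np.load('pics/w3.png.npz')['color']; d=snap('wrist','w4.png')
f=lambda c:cv2.convertScaleAbs(cv2.resize(c[230:330,210:350],(400,286),interpolation=cv2.INTER_CUBIC)[...,::-1],alpha=1.8)
cv2.imwrite('pics/w4b.png',np.hstack([f(a),f(d['color'])]))
E
```

```text
16.475 j6 0.941 yaw -0.885 T [0.128 0.1   0.831] F [-0.4  0.5  0.3] [547.9 146.6  86.8] w 49.0 eff 0.819
```

View pics/w4b.png

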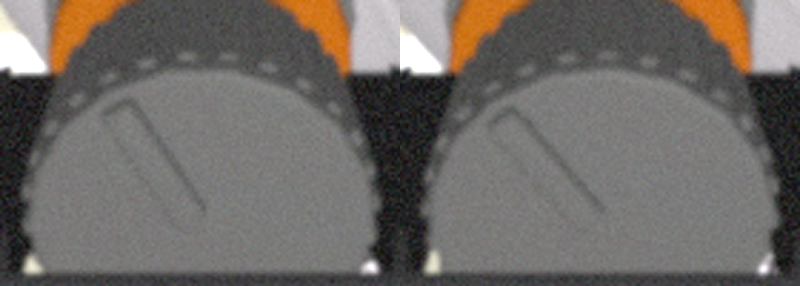

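The rib turned relative to the jaws while the torque held at 0.83 N m. The cap stayed put and the jaws slipped on it, so it is bottomed out. I'll get the rib's world angle from both crops, then back off.

```bash
cat > rib.py <<'E'
from h import *
def ang(f,p,q,x0,y0,k=400/140,z=119):
    d=np.load(f); g=lambda a:at(d,x0+(a[0]+.5)/k-.5,y0+(a[1]+.5)/k-.5,z)
    A,B=g(p),g(q); w=A-B; return A.round(1),B.round(1),np.arctan2(w[1],w[0]).round(3),np.hypot(*w[:2]).round(1)
E
python3 - <<'E'
from rib import *
print(ang('pics/w3.png.npz',(130,100),(205,212),210,230)); print(ang('pics/w4.png.npz',(112,108),(203,212),210,230))
E
```

```text
(array([555.2, 168.2, 119. ]), array([550.3, 148.6, 119. ]), np.float64(1.326), np.float64(20.1))
(array([555.2, 168.3, 119. ]), array([550.3, 148.5, 119. ]), np.float64(1.33), np.float64(20.4))
```

send_rows(motion=[{"delta_pos": [0,-0.1,0],"turn": [0,-0.1,0]},{"delta_pos": [0,-0.1,0],"turn": [0,-0.22,0]},{"delta_pos": [0,-0.2,0],"turn": [0,-0.34,0]},{"delta_pos": [0,-0.3,0],"turn": [0,-0.46,0]},{"delta_pos": [0,-0.4,0],"turn": [0,-0.58,0]},{"delta_pos": [0,-0.5,0],"turn": [0,-0.7,0]},{"delta_pos": [0,-0.5,0],"turn": [0,-0.82,0]},{"delta_pos": [0,-0.6,0],"turn": [0,-0.94,0]},{"delta_pos": [0,-0.7,0],"turn": [0,-1.06,0]},{"delta_pos": [0,-0.8,0],"turn": [0,-1.18,0]},{"delta_pos": [0,-0.8,0],"turn": [0,-1.3,0]},{"delta_pos": [0,-0.9,0],"turn": [0,-1.42,0]},{"delta_pos": [0,-1.0,0],"turn": [0,-1.52,0]},{"delta_pos": [0,-1.0,0],"turn": [0,-1.57,0]},{"delta_pos": [0,-1.0,0],"turn": [0,-1.57,0]},{"delta_pos": [0,-1.0,0],"turn": [0,-1.57,0]}])

```text
clock: 18.52
tcp_pos: [548.5, 146.6, 87.8]
ee_rot: [-1.507, -0.535, 0.534]
ft_force: [5.1, 0.7, -3.1]
gripper_width: 49.2
```

```bash
python3 - <<'E'
import st
from h import *
d=snap('wrist','w5.png')
f=lambda c:cv2.convertScaleAbs(cv2.resize(c[230:330,210:350],(400,286),interpolation=cv2.INTER_CUBIC)[...,::-1],alpha=1.8)
cv2.imwrite('pics/w5b.png',np.hstack([f(d['color']),cv2.resize(d['color'][...,::-1],(400,286))]))
E
```

```text
18.525 j6 -0.628 yaw 0.683 T [ 0.081 -0.83   0.082] F [ 5.1  0.7 -3.1] [548.5 146.6  87.8] w 49.2 eff 0.064
```

View pics/w5b.png

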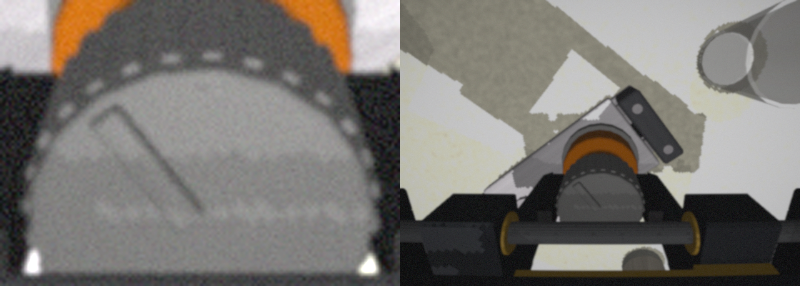

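```bash
python3 - <<'E'
from rib import *
import st
print(ang('pics/w5.png.npz',(117,107),(203,212),210,230,z=120))
E
```

```text
18.575 j6 -0.628 yaw 0.683 T [ 0.13  -0.885  0.037] F [ 5.2  0.7 -2.8] [548.5 146.6  87.8] w 49.5 eff 0.077
(array([526.7, 154.9, 120. ]), array([546. , 149.5, 120. ]), np.float64(2.868), np.float64(20.1))
```

The rib reads 2.868 − 1.328 = 1.54 rad back from the bottom, against a goal of 1.57 ± 0.22. The picture shows the carriage plate against the stop, the jaws still gripping, and the clear cup undisturbed. Handing in.

```bash
python3 -c "
from h import r
print(r.close_job())"
```

```text
the job is handed in; nothing more can be done
None
```

I finished the job and handed it in at about 18.6 s of the 64 s allowed. No verdict is reported.

- **Carriage:** I gripped the post and slid the carriage about 107 mm until it stopped moving under a 22–24 N push. The last pictures show its plate still against the end stop.
- **Screwing down:** The cap bottomed out after about 3.25 rad. The torque then rose to 0.83 N m, and the jaws slipped about 0.1 rad on the cap. The rib's world angle stayed the same (1.326 and 1.330 rad), so the cap itself was stopped.
- **Backing off:** The rib shows the cap 1.54 rad back from the bottom, and the gripper turned 1.57 rad. Both are inside the 0.22 rad tolerance.
- **Grip:** The jaws still hold the cap at 49 mm opening with the grip set to 35 N. The grasp point is only a few mm from the cap's centre.

No check failed. I did not re-measure the cups and bottle at the end. The tool was never planned close to them, and the pictures taken along the way showed none of them tipped.

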